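Open the sample drawer of a shielded counter

TASK

Open the grey shielded counter so that the check source in it can be exchanged. With a fingertip, slide the black-knobbed barrel bolt sideways, away from the drawer front, as far as it goes; then hook a fingertip behind the upturned lip of the drawer and draw the drawer gently out to its stop, leaving it open with the blue source still lying in its recess. Pull the lip only from behind: do not pinch it or press on its yellow front face, do not touch the blue source, and leave the other things on the counter and the table where they stand.

Things in the scene. Friction and masses are not known exactly. Their poses are not given: they have to be found in the camera images.
- counter: Grey shielded counter, fixed, 180 x 220 x 76 mm (its x, y, z). Origin: centre of its underside, on the table. Its front face looks along its own -x, 90 mm from the origin; its +y runs along the front towards the bolt; z up. On top an aluminium detector head, 63 mm wide on an 84 mm collar, 25 mm behind the centre, top 142 mm above the table.
- drawer (a joint): Sample drawer, slides out along the counter's -x, m: 0 = closed, 0.090 = out at its stop. Takes about 3 N plus 10 N per m/s; stays where left; gives only 2 mm while the bolt is shot. Its pale aluminium front is 96 mm wide, 4 mm thick, top 55 mm above the table. From it a ledge 64 mm wide, upper face 13 mm above the table, runs 52 mm forward to the lip: a trough open above and at both ends.
- lip_inside (a point): Middle of the top edge of the lip's inner face (the face to hook, which looks along the counter's +x); moves with the drawer. Closed: 146 mm before the counter's origin along its -x, on its centre line, 37 mm above the table. The lip with its face plate is 6 mm thick.
- lip_face (a point): Yellow plastic plate on the front of the lip, 62 x 24 mm and 2.5 mm thick; this point is its centre. Not to be pressed.
- bolt (a joint): Steel barrel bolt on the counter's front face, slides along the counter's own +y, m: 0 = fully shot across the drawer front (starts at 0 to 0.006), 0.028 = fully drawn back at its stop; the drawer comes free from about 0.018. Needs about 2 N and stays where it is left.
- bolt_knob (a point): Centre of the bolt's black ball knob, 16 mm wide, 56 mm above the table, on a bent steel stem 8 mm thick coming forward from the bolt; moves with the bolt. Shot: 132 mm before the counter's origin (its -x) and 66 mm to its +y, 42 mm clear of the counter's front face. On its -y side the space above the lip's height is free for 60 mm.
- recess (a point): Centre of the floor of the round recess in the drawer's aluminium tray, 30 mm wide, 4 mm deep, its floor 18 mm above the table; moves with the drawer. Closed: 32 mm before the counter's origin (inside the counter); axes as the counter's.
- blue_source: Blue plastic check-source disc, 25 mm wide, 6 mm high, loose in the recess; origin at the centre of its underside. Hidden until the drawer opens.
- yellow_source: Yellow check-source disc, 25 x 6 mm, loose on the counter's top near its rear corner (top 76 mm above the table). Leave alone.
- amber_jar: Amber sample jar with a white cap, 54 mm wide, 58 mm high, loose on the table; origin under its centre. Leave alone.
- clear_pot: Clear pot with a blue cap, 61 mm wide, 50 mm high, loose on the table; origin under its centre. Leave alone.
- white_vial: Small vial with a white cap, 28 mm wide, 63 mm high, loose on the table; origin under its centre. Leave alone.
- tin: Flat hinged tin, 57 x 83 x 19 mm, loose on the table; origin under its centre. Leave alone.

How it is judged:
By the outcome, as a careful person would: the job done as asked, in the order asked, and still so for the second after the job is handed in, with the robot touching nothing.
It also fails if it takes over 45 s, if anything falls off the work surface, if the arm or the gripper's body presses on something with over 40 N, if the wrist force passes 120 N, or if a joint passes its speed limit or range.

ROBOT

A 6-joint arm with a two-finger parallel gripper is mounted at the origin on a cart in front of the work surface, level with it; the furniture and walls round the work are solid. World frame = base frame: x ahead of the robot, y to its left, z up, the work surface at z = 0. Lengths are in m, angles in rad, forces in N, time in s.
With the tool pointing down it reaches from about 0.35 to 0.85 m from the base axis. Payload 8.1 kg.
Tool frame: the origin (TCP) lies at the very end of the fingers, on their centre line; the grasp point (between the pads) lies 19 mm behind it; z points along the fingers, y is the line along which they close (so a half turn about z gives the same grasp; the last joint's range is limited). The gripper opens to 93 mm and grips with 3 to 60 N. Pads are 15 mm wide; open, the fingers measure 128 mm over their backs; the gripper's body (75 mm by 188 mm) begins 65 mm behind the grasp point.
Start: joints at [1.223, 0.13, 1.488, -0, 1.523, -0.085], TCP at [0.156, 0.579, 0.219] pointing down, gripper open.
Joint ranges: [-2.96, 2.96], [-0.89, 2.26], [0.02, 2.5], [-1.34, 4.48], [0, 2.73], [-2.66, 2.66]. Speed limits (rad/s): [2.39, 2.39, 2.79, 3.14, 3.14, 3.14].

INTERFACE

Orientations are given as a rotation vector (axis times angle).
In Python, from plant import monitor, eyes, ticket gives the robot as it stands.
- The arm moves only by the tool arm_command, never from a script. Its argument "deltas" is a list that holds one entry, the list of rows, each a list of 6 numbers: the shift along the world's x, y, z in cm, then the turn, a rotation vector about the world's x, y, z in degrees. In form: [[[tx, ty, tz, rx, ry, rz], ...]]. A call has 1 to 12 rows; each row shifts and turns the commanded pose from where the row before left it; what a row does not reach is not made up. A row lasts 1/12 s, in which the tool goes at most 41.7 mm and 7.16 degrees, less where a joint would pass 70% of its speed; a pose out of reach is approached as far as the arm can. A call is refused whole if a number of a shift passes 4.17 or a number of a turn 7.16, either way. A call with a gripper value outside its range is refused whole. "gripper" is the opening, from -1 (shut) to 1 (fully open), set as the call begins (left out, the last holds). The fingers move at their own pace and stop on an object; "squeeze" is the grip in N (left out, the last holds). Time passes only in rows, so rows that do not move let the fingers close. It gives the time, the measured TCP pose, the force, the opening and the grip force at its end, in the units of the state.
- monitor.read_state(): the state, without advancing time (a new reading comes with each control period).
- eyes.read_camera(name): name is "scene" or "top" or "wrist"; returns the picture (400x640x3 uint8, blue, green, red); there is no depth.
- eyes.camera_model(name): a dict with "fx", "fy", "cx", "cy" (pixels), "rvec" (rotation vector, rad) and "tvec" (3), from world to camera coordinates, as OpenCV has them. Camera axes: x right, y down, z forward; pixel columns grow to the right and rows downward; lengths in m; the calibration is good to about 2 mm. A picture is of the moment at which its call begins: read the wrist's pose just before it. camera_model takes no time and is no camera call; for the wrist camera it gives the pose at the moment of the call.
- ticket.close_job(): hands the job in; it is judged then, once.
The state is a dict: "t": time; "q": joint angles; "dq": joint speeds; "joint_torque": joint torques, N m; "tool_pos": TCP position; "orientation": TCP orientation; "force": force on the tool from outside, world axes, zero at the start; "wrist_torque": the same for the moment, N m; "opening": finger opening in m; "gripper_force": force on a finger pad.
Only numpy, scipy, OpenCV 4.12 (cv2) and the standard library are available. Lean on these libraries where they do the work, as an engineer would, in place of code of your own. Each camera call takes 0.05 s, during which the arm holds its last target. There are 200 camera calls.

## Working session

There is one attempt and no reset: what is moved stays moved. The work goes in short steps, Python scripts to look and compute and a tool call to move; the robot and the scene stay as the last step left them, time stands still between calls to the robot, and variables do not carry over. Pictures are saved under pics/ and viewed, at most 10 in all, crops included, and the job is handed in when it is done.

Besides the shell and the picture viewer there is one more tool, called after "Call:" as name(argument=value, ...) on one line, values as JSON. arm_command: Moves the arm, as the interface text tells. Its arguments: {"type":"object","properties":{"deltas":{"type":"array"},"gripper":{"type":"number"},"squeeze":{"type":"number"}},"required":["deltas"]}

```bash
mkdir -p pics; ls; cat > h.py <<'E'
import numpy as np, cv2
from plant import monitor, eyes, ticket
def ray(m,u,v):
    R=cv2.Rodrigues(np.array(m["rvec"],float))[0];t=np.array(m["tvec"],float).ravel()
    d=R.T@np.array([(u-m["cx"])/m["fx"],(v-m["cy"])/m["fy"],1.]);return -R.T@t,d
def onz(m,u,v,z):
    o,d=ray(m,u,v);return o+d*(z-o[2])/d[2]
def proj(m,P):
    K=np.array([[m["fx"],0,m["cx"]],[0,m["fy"],m["cy"]],[0,0,1.]])
    return cv2.projectPoints(np.array(P,float).reshape(-1,1,3),np.array(m["rvec"],float),np.array(m["tvec"],float),K,None)[0].reshape(-1,2)
E
python3 - <<'E'
from h import *
s=monitor.read_state();print(s)
for n in("scene","top"):
    cv2.imwrite(f"pics/{n}0.png",eyes.read_camera(n));m=eyes.camera_model(n);print(n,m["fx"],m["cx"],m["cy"],ray(m,m["cx"],m["cy"]))
E
```

```text
pics
{'t': 0.0, 'q': array([ 1.22260850e+00,  1.31181585e-01,  1.48927834e+00, -1.45688423e-05,
        1.52298111e+00, -8.53766802e-02]), 'dq': array([ 1.53756857e-03, -1.15931363e-03, -1.88712695e-03, -8.17760776e-05,
       -1.49663274e-04,  1.43000059e-03]), 'joint_torque': array([-2.33260354e-03, -5.59837425e+01, -4.91757274e+01,  7.67346891e-02,
        3.54565296e-02, -1.50091469e-04]), 'tool_pos': array([0.15565361, 0.57887066, 0.21757576]), 'orientation': array([-4.11584245e-01, -3.11412688e+00,  2.84005130e-03]), 'force': array([-0.50476746, -0.55262574,  0.59973917]), 'wrist_torque': array([ 0.00819393, -0.00850458,  0.03958336]), 'gripper_force': 0.0, 'opening': 0.09296992547165278}
scene 362.47630318404606 320.122234981181 198.8347265548812 (array([-0.08198681, -0.76430462,  0.70532094]), array([ 0.59015869,  0.50183142, -0.63235903]))
top 505.83605091756164 319.0028300186104 195.74800685719424 (array([ 0.30515605, -0.25270893,  1.15461426]), array([ 0.21723615, -0.00970648, -0.97607082]))
```

View pics/scene0.png

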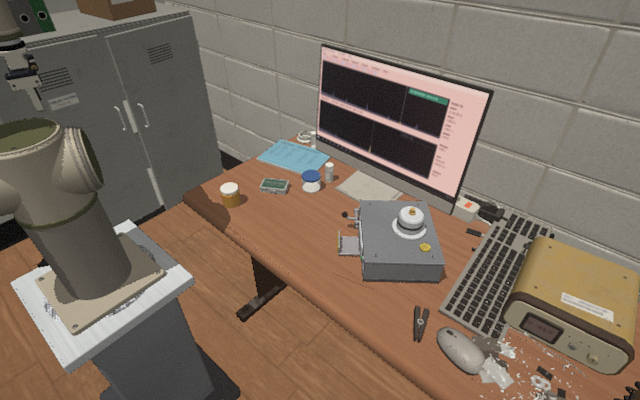

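View pics/top0.png

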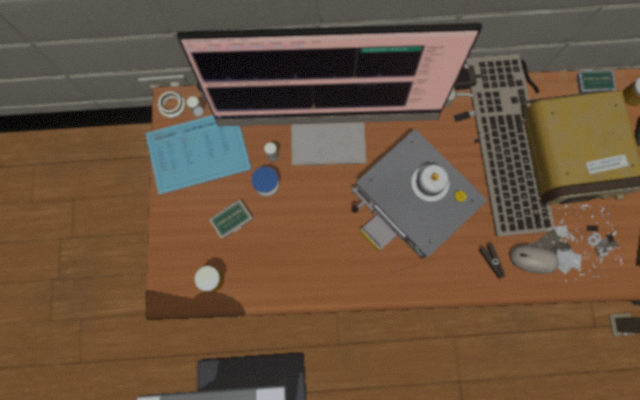

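The top view shows the counter's top with corners near (418,130), (485,203), (422,256) and (353,187). The front faces down-left, with the black knob near (355,208) and the yellow lip near (373,238). The scene view agrees: knob near (346,214), lip near (341,243).

```bash
cat > m.py <<'E'
from h import *
im=cv2.imread("pics/top0.png");m=eyes.camera_model("top")
hsv=cv2.cvtColor(im,cv2.COLOR_BGR2HSV)
# counter top: low saturation grey
g=((hsv[...,1]<60)&(hsv[...,2]>60)&(hsv[...,2]<200)).astype(np.uint8)
roi=np.zeros_like(g);roi[125:262,348:490]=1
g=cv2.morphologyEx(g*roi,cv2.MORPH_OPEN,np.ones((3,3)))
c=max(cv2.findContours(g,cv2.RETR_EXTERNAL,cv2.CHAIN_APPROX_NONE)[0],key=cv2.contourArea)
print(cv2.contourArea(c),cv2.approxPolyDP(cv2.convexHull(c),5,True).reshape(-1,2).tolist())
for p in [(418,130),(485,203),(422,256),(353,187)]: print(p,onz(m,*p,.076).round(4))
def blob(mask,box,name):
    a,b,x,y=box;k=np.zeros_like(mask);k[b:y,a:x]=1;n,l,st,ce=cv2.connectedComponentsWithStats((mask&k).astype(np.uint8))
    for i in range(1,n):
        if st[i,4]>8:print(name,st[i],ce[i].round(1))
blob((hsv[...,2]<60).astype(np.uint8),(345,195,375,220),"knob")
blob(((hsv[...,1]>100)&(hsv[...,0]>20)&(hsv[...,0]<35)).astype(np.uint8),(350,215,405,260),"lip")
big=cv2.resize(im[120:265,340:490],None,fx=4,fy=4,interpolation=cv2.INTER_CUBIC);cv2.imwrite("pics/topcrop.png",big)
E
python3 m.py
```

```text
9414.0 [[413, 130], [485, 199], [423, 256], [379, 247], [363, 230], [352, 190]]
(418, 130) [ 0.681  -0.4956  0.076 ]
(485, 203) [ 0.5043 -0.6224  0.076 ]
(422, 256) [ 0.3993 -0.473   0.076 ]
(353, 187) [ 0.5597 -0.3391  0.076 ]
knob [352 206   5   6  22] [354.3 208.6]
lip [360 230  20  21  64] [369.1 239.6]
```

View pics/topcrop.png

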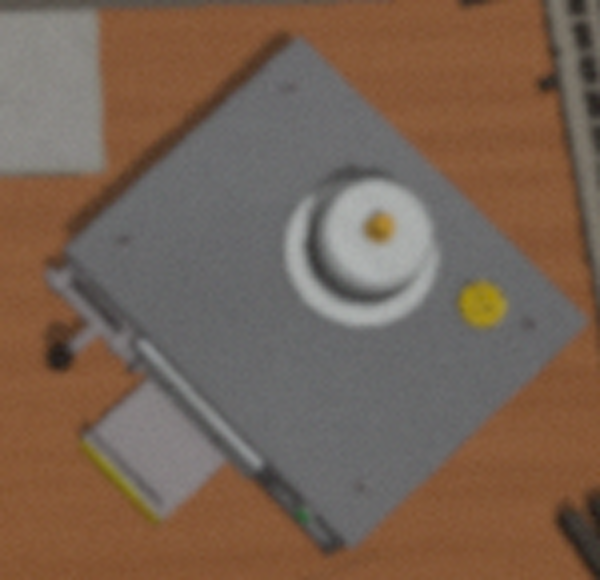

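The crop gives top corners at full-frame (414,129), (487,199.5), (426,256.5) and (356.5,181.5). The knob is at (354.5,208.5), and the lip's yellow edge runs from (360.5,230) to (379,250).

```bash
cat > m2.py <<'E'
from h import *
m=eyes.camera_model("top");ms=eyes.camera_model("scene")
C=[onz(m,*p,.076)[:2] for p in [(356.5,181.5),(426,256.5),(487,199.5),(414,129)]] # FL(+y front),FR,BR,BL
print(np.round(C,4),[round(np.linalg.norm(C[i]-C[(i+1)%4]),4) for i in range(4)])
L=np.array([[-.09,.11],[-.09,-.11],[.09,-.11],[.09,.11]])
A=np.array(C);a=A.mean(0);H=L.T@(A-a);U,S,V=np.linalg.svd(H);R=V.T@U.T
print("origin",a.round(4),"yaw",np.degrees(np.arctan2(R[1,0],R[0,0])),"res",(A-a-L@R.T).round(4).tolist())
W=lambda p:np.r_[a+R@np.array(p[:2]),p[2]]
print("knob pred",W([-.132,.066,.056]).round(4),"meas",onz(m,354.5,208.5,.056).round(4))
print("lipout ends pred",W([-.152,.031,.036]).round(4),W([-.152,-.031,.036]).round(4),"meas",onz(m,360.5,229.5,.037).round(4),onz(m,379.5,250,.037).round(4))
for n,p in dict(knob=[-.132,.066,.056],lip=[-.146,0,.037],fl=[-.09,.11,.076],fr=[-.09,-.11,.076],br=[.09,-.11,.076],bl=[.09,.11,.076]).items(): print(n,W(p).round(4),proj(m,W(p)).round(1),proj(ms,W(p)).round(1))
np.savez("c.npz",a=a,R=R)
im=cv2.imread("pics/scene0.png");cv2.imwrite("pics/scrop.png",cv2.resize(im[190:290,325:450],None,fx=6,fy=6,interpolation=cv2.INTER_CUBIC))
E
python3 m2.py
```

```text
[[ 0.5716 -0.3478]
 [ 0.3976 -0.4814]
 [ 0.5118 -0.6278]
 [ 0.684  -0.4869]] [np.float64(0.2193), np.float64(0.1856), np.float64(0.2225), np.float64(0.1788)]
origin [ 0.5412 -0.486 ] yaw -51.58122334625573 res [[0.0001, -0.0007], [-0.0015, 0.0024], [0.0008, -0.0029], [0.0006, 0.0012]]
knob pred [ 0.5109 -0.3415  0.056 ] meas [ 0.5154 -0.34    0.056 ]
lipout ends pred [ 0.4711 -0.3476  0.036 ] [ 0.4225 -0.3861  0.036 ] meas [ 0.4706 -0.3509  0.037 ] [ 0.4222 -0.3889  0.037 ]
knob [ 0.5109 -0.3415  0.056 ] [[355.4 210.5]] [[343.2 215.4]]
lip [ 0.4505 -0.3716  0.037 ] [[370.5 237.8]] [[337.7 237.8]]
fl [ 0.5715 -0.3471  0.076 ] [[356.2 181.6]] [[358.6 199.6]]
fr [ 0.3991 -0.4838  0.076 ] [[427.1 255.7]] [[363.1 261.1]]
br [ 0.511  -0.6248  0.076 ] [[485.7 199.9]] [[443.  263.4]]
bl [ 0.6833 -0.4881  0.076 ] [[414.6 129.2]] [[424.8 201.3]]
```

View pics/scrop.png

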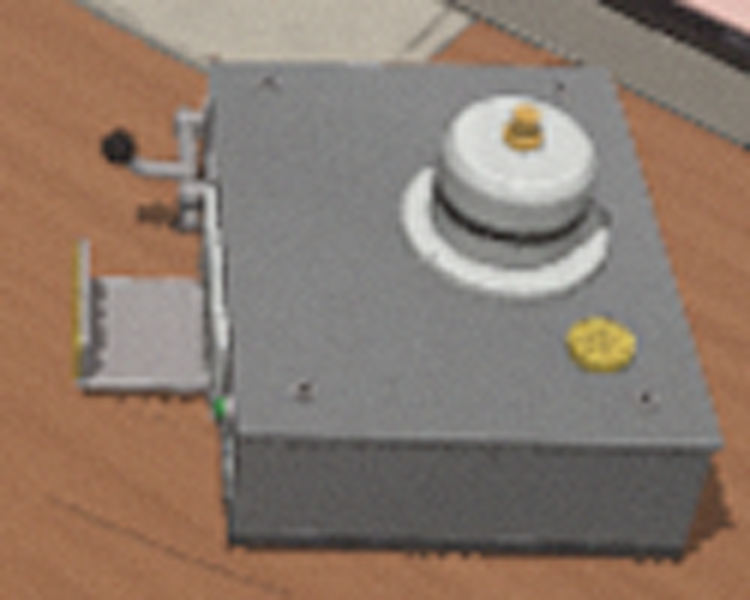

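The scene crop shows the knob at full-frame (344.7,214.5) and the lip's top edge from about (339,230) to (339,252). Both agree with the fit to 1–3 px. The corner fit has about 3 mm residuals and puts the bolt about 4 mm open, so next I work out the tool moves.

```bash
cat > p.py <<'E'
from h import *
from scipy.spatial.transform import Rotation as Ro
z=np.load("c.npz");a,R=z["a"],z["R"]
W=lambda x,y:a+R@np.array([x,y])
def loc(p): return R.T@(np.array(p[:2])-a)
def st():
    s=monitor.read_state();r=Ro.from_rotvec(s["orientation"]).as_matrix()
    ty=r[:2,1];l=R.T@ty
    print("t",round(s["t"],2),"tcp",s["tool_pos"].round(4),"loc",loc(s["tool_pos"]).round(4),"F",s["force"].round(2),"Floc",(R.T@s["force"][:2]).round(2),"op",round(s["opening"],4),"tilt",r[:,2].round(3),"tooly_loc_deg",np.degrees(np.arctan2(l[1],l[0])).round(2),"q",s["q"].round(3))
    return s
E
python3 - <<'E'
from p import *
s=st();print("pre-knob",W(-.132,.036),"lip pos",W(-.125,0))
for n,p in dict(pre=W(-.132,.036),end=W(-.132,.07),lip=W(-.125,0),out=W(-.23,0)).items(): print(n,p.round(4),"r",np.hypot(*p).round(3),"az",np.degrees(np.arctan2(p[1],p[0])).round(1))
print("ex",R[:,0],"ey",R[:,1])
E
```

```text
t 0.1 tcp [0.1557 0.5789 0.2177] loc [-1.0739  0.3596] F [0.2  0.66 0.62] Floc [-0.4   0.57] op 0.0932 tilt [-0.001 -0.002 -1.   ] tooly_loc_deg 126.52 q [ 1.223  0.131  1.489  0.     1.523 -0.085]
pre-knob [ 0.48740912 -0.3601817 ] lip pos [ 0.46355331 -0.3880367 ]
pre [ 0.4874 -0.3602] r 0.606 az -36.5
end [ 0.514  -0.3391] r 0.616 az -33.4
lip [ 0.4636 -0.388 ] r 0.605 az -39.9
out [ 0.3983 -0.3058] r 0.502 az -37.5
ex [ 0.62140457 -0.78348986] ey [0.78348986 0.62140457]
```

Call:
arm_command(deltas=[[[2.4, -2.9, 0, 0, 0, -3], [2.4, -2.9, 0, 0, 0, -3], [2.4, -2.9, 0, 0, 0, -3], [2.4, -2.9, 0, 0, 0, -3], [2.4, -2.9, 0, 0, 0, -3], [2.4, -2.9, 0, 0, 0, -3], [2.4, -2.9, 0, 0, 0, -3], [2.4, -2.9, 0, 0, 0, -3], [2.4, -2.9, 0, 0, 0, -3], [2.4, -2.9, 0, 0, 0, -3], [2.4, -2.9, 0, 0, 0, -3], [2.4, -2.9, 0, 0, 0, -3]]], gripper=-1, squeeze=5)

```text
t: 1.1
tool_pos: [0.4445, 0.2297, 0.2184]
orientation: [-1.357, -2.833, 0.0]
force: [0.8, 0.9, -1.0]
opening: 0.0177
gripper_force: 0.0
```

Call:
arm_command(deltas=[[[0.2, -3.5, 0, 0, 0, 0], [0.2, -3.5, 0, 0, 0, 0], [0.2, -3.5, 0, 0, 0, 0], [0.2, -3.5, 0, 0, 0, 0], [0.2, -3.5, 0, 0, 0, 0], [0.2, -3.5, 0, 0, 0, 0], [0.2, -3.5, 0, 0, 0, 0], [0.2, -3.5, 0, 0, 0, 0], [0.2, -3.5, 0, 0, 0, 0], [0.2, -3.5, 0, 0, 0, 0], [0.2, -3.5, 0, 0, 0, 0], [0.2, -3.5, 0, 0, 0, 0]]])

```text
t: 2.1
tool_pos: [0.4674, -0.1903, 0.2183]
orientation: [-1.354, -2.834, -0.0]
force: [-0.1, -0.9, -0.5]
opening: 0.0006
gripper_force: 0.0
```

```bash
python3 -c "
from p import *
s=st();p=W(-.132,.036);print('to go cm',(np.r_[p,.1]-s['tool_pos'])*100)"
```

```text
t 2.1 tcp [ 0.4674 -0.1903  0.2183] loc [-0.2776  0.1259] F [-0.05 -0.88 -0.53] Floc [ 0.65 -0.59] op 0.0006 tilt [-0.  0. -1.] tooly_loc_deg 90.51 q [-0.488 -0.129  1.749  0.     1.523 -1.168]
to go cm [  2.00339683 -16.98869732 -11.83092746]
```

Call:
arm_command(deltas=[[[0.4, -3.4, -0.5, 0, 0, 0], [0.4, -3.4, -1.5, 0, 0, 0], [0.4, -3.4, -2, 0, 0, 0], [0.4, -3.4, -2, 0, 0, 0], [0.4, -3.4, -2, 0, 0, 0], [0, 0, 0, 0, 0, 0]]])

```text
t: 2.6
tool_pos: [0.4845, -0.3616, 0.1311]
orientation: [-1.355, -2.824, -0.001]
force: [0.6, 0.2, -1.1]
opening: 0.0008
gripper_force: 0.0
```

```bash
python3 -c "
from p import *
s=st();m=eyes.camera_model('wrist');im=eyes.read_camera('wrist');cv2.imwrite('pics/w1.png',im)
np.savez('w1.npz',**{k:np.array(v) for k,v in m.items()})
for n,p in dict(knob0=[-.132,.066,.056],knob4=[-.132,.070,.056],lipin=[-.146,0,.037],lipL=[-.146,.031,.037],lipR=[-.146,-.031,.037],fl=[-.09,.11,.076],fr=[-.09,-.11,.076]).items(): print(n,proj(m,np.r_[W(*p[:2]),p[2]]).round(0))
print(ray(m,m['cx'],m['cy']))
"
```

```text
t 2.6 tcp [ 0.4845 -0.3616  0.1311] loc [-0.1327  0.0328] F [ 0.61  0.18 -1.09] Floc [0.24 0.59] op 0.0008 tilt [-0.008  0.005 -1.   ] tooly_loc_deg 90.32 q [-0.725  0.207  1.565 -0.002  1.379 -1.401]
knob0 [[367. 209.]]
knob4 [[372. 209.]]
lipin [[281. 184.]]
lipL [[320. 184.]]
lipR [[242. 184.]]
fl [[428. 273.]]
fr [[126. 271.]]
(array([ 0.43263397, -0.29663434,  0.29783067]), array([ 0.18263285, -0.23081068, -0.9557048 ]))
```

View pics/w1.png

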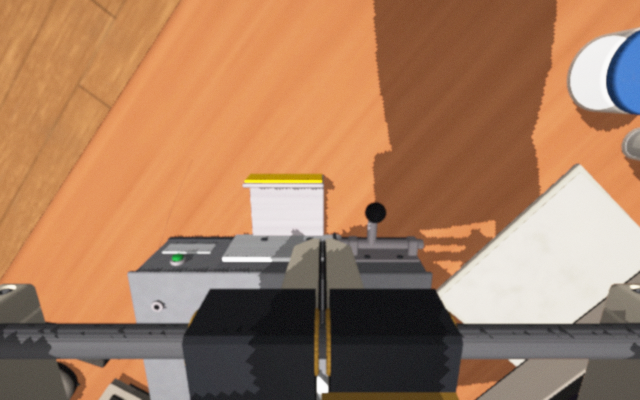

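The wrist view shows the knob at (375,212), with the lip's inner edge spanning (244–324, 186). The front corner is at (430,272). The knob is therefore at local (-0.130, 0.072) and everything sits about 2 mm towards +x/+y of the fit. I go down beside the knob.

Call:
arm_command(deltas=[[[0.1, -0.1, -2, 0, 0, 0], [0, 0, -2.5, 0, 0, 0], [0, 0, -2.3, 0, 0, 0], [0, 0, -1.5, 0, 0, 0], [0, 0, 0, 0, 0, 0]]])

```text
t: 3.07
tool_pos: [0.487, -0.3568, 0.0523]
orientation: [-1.35, -2.83, -0.003]
force: [-0.9, -0.3, 0.3]
opening: 0.0005
gripper_force: 0.0
```

Call:
arm_command(deltas=[[[0.24, 0.19, 0, 0, 0, 0], [0.24, 0.19, 0, 0, 0, 0], [0.24, 0.19, 0, 0, 0, 0], [0.24, 0.19, 0, 0, 0, 0], [0.24, 0.19, 0, 0, 0, 0], [0.24, 0.19, 0, 0, 0, 0], [0.24, 0.19, 0, 0, 0, 0]]])

```text
t: 3.65
tool_pos: [0.5061, -0.3466, 0.0563]
orientation: [1.353, 2.834, -0.001]
force: [-1.3, -0.9, 3.2]
opening: 0.0005
gripper_force: 1.8
```

```bash
python3 -c "
from p import *
s=st();m=eyes.camera_model('wrist');im=eyes.read_camera('wrist');cv2.imwrite('pics/w2.png',im)"
```

```text
t 3.65 tcp [ 0.5061 -0.3466  0.0563] loc [-0.1311  0.0591] F [-1.26 -0.95  3.2 ] Floc [-0.04 -1.57] op 0.0005 tilt [ 0.    -0.001 -1.   ] tooly_loc_deg 90.53 q [-6.840e-01  2.950e-01  1.606e+00 -1.000e-03  1.240e+00 -1.363e+00]
```

View pics/w2.png

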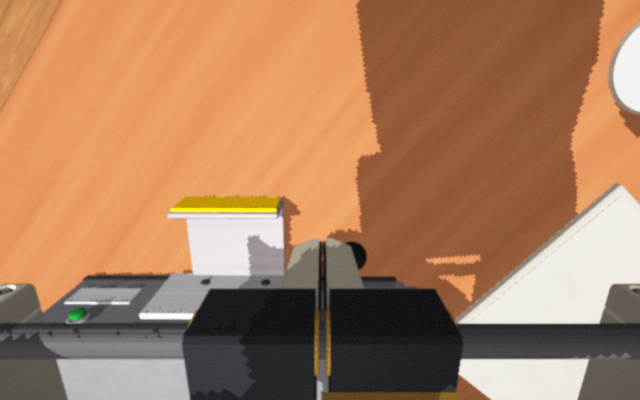

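The knob is at (352,255), touching the right finger, with about 1.6 N against it. The tip is only at the knob's mid-height, so I back off, lower about 9 mm and push again.

Call:
arm_command(deltas=[[[-0.31, -0.25, 0, 0, 0, 0], [-0.16, -0.13, 0, 0, 0, 0], [0, 0, -0.5, 0, 0, 0], [0, 0, -0.4, 0, 0, 0], [0, 0, 0, 0, 0, 0]]])

```text
t: 4.12
tool_pos: [0.5, -0.3495, 0.0449]
orientation: [-1.353, -2.833, -0.001]
force: [-1.2, 0.0, -0.7]
opening: 0.0002
gripper_force: 0.0
```

```bash
python3 -c "
from p import *
s=st();print(onz(eyes.camera_model('wrist'),320,200,.05))
z=0.056;m=eyes.camera_model('wrist');im=eyes.read_camera('wrist');h=cv2.cvtColor(im,cv2.COLOR_BGR2HSV)
k=(h[...,2]<35).astype(np.uint8);k[:225]=0;k[285:]=0
n,l,q,c=cv2.connectedComponentsWithStats(k)
for i in range(1,n):
  if q[i,4]>60: print(q[i],c[i].round(1),loc(onz(m,*c[i],z)).round(4))
"
```

```text
t 4.12 tcp [ 0.5    -0.3495  0.0449] loc [-0.1326  0.0525] F [-1.19  0.04 -0.67] Floc [-0.77 -0.9 ] op 0.0002 tilt [-0.002  0.002 -1.   ] tooly_loc_deg 90.5 q [-0.694  0.303  1.618  0.     1.222 -1.374]
[ 0.47908422 -0.32540361  0.05      ]
[357 255  25  30 555] [369.4 268.5] [-0.13    0.0765]
```

Call:
arm_command(deltas=[[[0.16, 0.12, 0, 0, 0, 0], [0.16, 0.12, 0, 0, 0, 0], [0.16, 0.12, 0, 0, 0, 0], [0.16, 0.12, 0, 0, 0, 0], [0.16, 0.12, 0, 0, 0, 0], [0.16, 0.13, 0, 0, 0, 0], [0.16, 0.13, 0, 0, 0, 0], [0.16, 0.13, 0, 0, 0, 0], [0.16, 0.13, 0, 0, 0, 0], [0.16, 0.13, 0, 0, 0, 0]]])

```text
t: 5.0
tool_pos: [0.517, -0.3375, 0.0466]
orientation: [-1.354, -2.835, 0.0]
force: [-6.3, -4.4, -2.3]
opening: 0.0003
gripper_force: 4.1
```

Call:
arm_command(deltas=[[[0.08, 0.06, 0, 0, 0, 0], [0.08, 0.06, 0, 0, 0, 0], [0.08, 0.06, 0, 0, 0, 0], [0, 0, 0, 0, 0, 0]]])

```text
t: 5.33
tool_pos: [0.5174, -0.3373, 0.0465]
orientation: [-1.354, -2.832, 0.005]
force: [-11.6, -5.9, 1.8]
opening: 0.0007
gripper_force: 6.7
```

```bash
cat > k.py <<'E'
from p import *
s=st()
z=0.056;m=eyes.camera_model('wrist');im=eyes.read_camera('wrist');h=cv2.cvtColor(im,cv2.COLOR_BGR2HSV)
k=(h[...,2]<35).astype(np.uint8);k[:225]=0;k[285:]=0
n,l,q,c=cv2.connectedComponentsWithStats(k)
for i in range(1,n):
  if q[i,4]>60: print(q[i],c[i].round(1),loc(onz(m,*c[i],z)).round(4))
E
python3 k.py
```

```text
t 5.33 tcp [ 0.5174 -0.3373  0.0465] loc [-0.1313  0.0737] F [-11.6   -5.94   1.81] Floc [ -2.55 -12.77] op 0.0007 tilt [-0.004 -0.002 -1.   ] tooly_loc_deg 90.5 q [-0.658  0.32   1.595 -0.004  1.229 -1.336]
[355 251  24  30 507] [367.1 264.6] [-0.1302  0.0967]
```

The bolt is at its stop: the knob is at local y 0.0967 against an expected 0.0964, with the force up to 13 N. I back away and rise.

Call:
arm_command(deltas=[[[-0.4, -0.3, 0, 0, 0, 0], [-1.2, -0.9, 0, 0, 0, 0], [-1.0, -0.8, 1, 0, 0, 0], [-1, -0.8, 1.5, 0, 0, 0], [-1, -0.8, 0.5, 0, 0, 0], [-1, -0.8, 0, 0, 0, 0], [0, 0, 0, 0, 0, 0], [0, 0, 0, 0, 0, 0]]])

```text
t: 6.05
tool_pos: [0.4626, -0.3803, 0.0764]
orientation: [1.356, 2.834, 0.0]
force: [0.4, 1.3, -0.5]
opening: 0.0005
gripper_force: 0.0
```

```bash
python3 - <<'E'
from p import *
s=st();print("to go cm",((W(-.120,.002)-s["tool_pos"][:2])*100).round(2))
z=0.037;m=eyes.camera_model('wrist');im=eyes.read_camera('wrist');cv2.imwrite('pics/w3.png',im)
for n,p in dict(lipL=[-.146,.031,.037],lipR=[-.146,-.031,.037],drL=[-.094,.048,.055]).items(): print(n,proj(m,np.r_[W(*p[:2]),p[2]]).round(0))
h=cv2.cvtColor(im,cv2.COLOR_BGR2HSV)
k=((h[...,0]>22)&(h[...,0]<35)&(h[...,1]>150)&(h[...,2]>100)).astype(np.uint8);k[300:]=0
n,l,q,c=cv2.connectedComponentsWithStats(k)
for i in range(1,n):
  if q[i,4]>60: print(q[i],c[i].round(1),[loc(onz(m,u,v,z)).round(4) for u,v in((q[i,0],q[i,1]+q[i,3]),(q[i,0]+q[i,2],q[i,1]+q[i,3]))])
E
```

```text
t 6.05 tcp [ 0.4626 -0.3803  0.0764] loc [-0.1317  0.004 ] F [ 0.39  1.29 -0.54] Floc [-0.76  1.11] op 0.0005 tilt [ 0.  0. -1.] tooly_loc_deg 90.42 q [-0.774  0.236  1.636  0.     1.27  -1.452]
to go cm [ 0.57 -1.04]
lipL [[365. 205.]]
lipR [[267. 204.]]
drL [[391. 292.]]
[ 270  191   97   12 1102] [318.  196.6] [array([-0.1469, -0.0291]), array([-0.1473,  0.0323])]
```

View pics/w3.png

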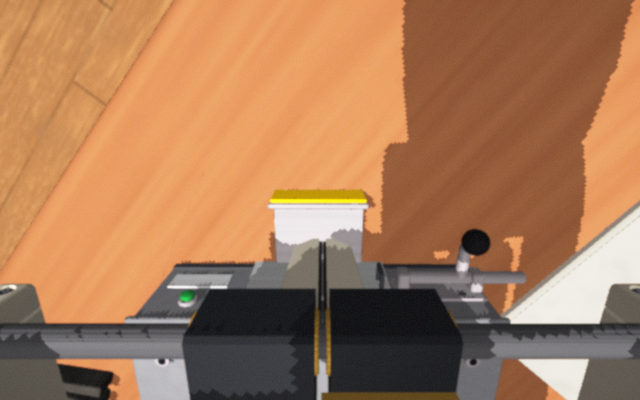

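The bolt knob now stands well to the right at (475,242). The lip runs (270–367) with its inner edge near row 207, so it sits at local x of about -0.144 and is centred at y 0.0016. I move over the trough and go down in stages.

Call:
arm_command(deltas=[[[0.3, -0.5, 0, 0, 0, 0], [0.3, -0.5, 0, 0, 0, 0], [0, 0, -0.5, 0, 0, 0], [0, 0, -1.2, 0, 0, 0], [0, 0, -1.2, 0, 0, 0], [0, 0, -1.2, 0, 0, 0], [0, 0, -0.7, 0, 0, 0], [0, 0, -0.4, 0, 0, 0], [0, 0, 0, 0, 0, 0], [0, 0, 0, 0, 0, 0]]])

```text
t: 6.93
tool_pos: [0.4692, -0.3896, 0.0243]
orientation: [-1.354, -2.834, -0.0]
force: [-0.6, -1.6, 0.8]
opening: 0.0004
gripper_force: 0.0
```

```bash
python3 -c "
from p import *
st()"
```

```text
t 6.93 tcp [ 0.4692 -0.3896  0.0243] loc [-0.1202  0.0035] F [-0.62 -1.55  0.82] Floc [ 0.83 -1.45] op 0.0004 tilt [-0.  0. -1.] tooly_loc_deg 90.53 q [-0.777  0.327  1.63  -0.     1.185 -1.457]
```

Call:
arm_command(deltas=[[[-0.125, 0.157, 0, 0, 0, 0], [-0.125, 0.157, 0, 0, 0, 0], [-0.125, 0.157, 0, 0, 0, 0], [-0.125, 0.157, 0, 0, 0, 0], [-0.125, 0.157, 0, 0, 0, 0], [-0.09, 0.12, 0, 0, 0, 0], [-0.06, 0.08, 0, 0, 0, 0], [-0.06, 0.08, 0, 0, 0, 0], [-0.06, 0.08, 0, 0, 0, 0], [-0.09, 0.12, 0, 0, 0, 0], [-0.125, 0.157, 0, 0, 0, 0], [-0.125, 0.157, 0, 0, 0, 0]]])

```text
t: 7.93
tool_pos: [0.4571, -0.3742, 0.0248]
orientation: [1.354, 2.834, -0.001]
force: [2.1, -1.6, -1.5]
opening: 0.0004
gripper_force: 1.4
```

Call:
arm_command(deltas=[[[-0.125, 0.157, 0, 0, 0, 0], [-0.125, 0.157, 0, 0, 0, 0], [-0.125, 0.157, 0, 0, 0, 0], [-0.125, 0.157, 0, 0, 0, 0], [-0.125, 0.157, 0, 0, 0, 0], [-0.125, 0.157, 0, 0, 0, 0]]])

```text
t: 8.43
tool_pos: [0.4494, -0.3645, 0.0247]
orientation: [1.354, 2.835, -0.0]
force: [1.5, -2.7, 0.1]
opening: 0.0005
gripper_force: 1.4
```

```bash
python3 -c "
from p import *
st()
z=0.037;m=eyes.camera_model('wrist');im=eyes.read_camera('wrist');cv2.imwrite('pics/w4.png',im)
"
```

```text
t 8.43 tcp [ 0.4494 -0.3645  0.0247] loc [-0.1522  0.0035] F [ 1.53 -2.72  0.11] Floc [ 3.08 -0.49] op 0.0005 tilt [ 0. -0. -1.] tooly_loc_deg 90.52 q [-0.77   0.25   1.724 -0.     1.168 -1.45 ]
```

View pics/w4.png

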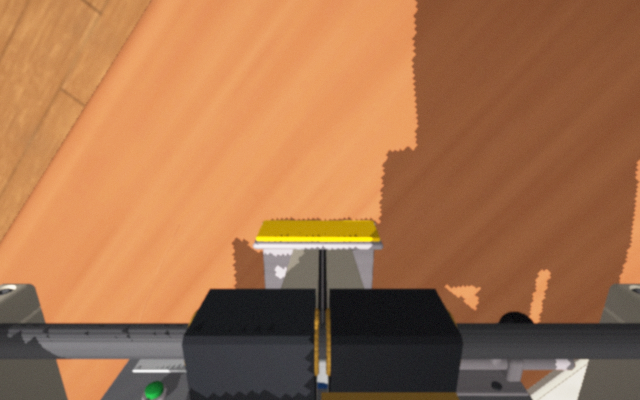

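The finger is hooked behind the lip (rows 240–248) and the drawer is following at about 3 N. I go on pulling steadily.

Call:
arm_command(deltas=[[[-0.155, 0.196, 0, 0, 0, 0], [-0.155, 0.196, 0, 0, 0, 0], [-0.155, 0.196, 0, 0, 0, 0], [-0.155, 0.196, 0, 0, 0, 0], [-0.155, 0.196, 0, 0, 0, 0], [-0.155, 0.196, 0, 0, 0, 0], [-0.155, 0.196, 0, 0, 0, 0], [-0.155, 0.196, 0, 0, 0, 0], [-0.155, 0.196, 0, 0, 0, 0], [-0.155, 0.196, 0, 0, 0, 0], [-0.155, 0.196, 0, 0, 0, 0], [-0.155, 0.196, 0, 0, 0, 0]]])

```text
t: 9.48
tool_pos: [0.4307, -0.341, 0.0247]
orientation: [1.354, 2.835, -0.0]
force: [0.6, -3.6, 0.7]
opening: 0.0003
gripper_force: 1.4
```

Call:
arm_command(deltas=[[[-0.155, 0.196, 0, 0, 0, 0], [-0.155, 0.196, 0, 0, 0, 0], [-0.155, 0.196, 0, 0, 0, 0], [-0.155, 0.196, 0, 0, 0, 0], [-0.155, 0.196, 0, 0, 0, 0], [-0.155, 0.196, 0, 0, 0, 0], [-0.155, 0.196, 0, 0, 0, 0], [-0.155, 0.196, 0, 0, 0, 0], [-0.155, 0.196, 0, 0, 0, 0], [-0.155, 0.196, 0, 0, 0, 0], [-0.125, 0.157, 0, 0, 0, 0], [-0.09, 0.12, 0, 0, 0, 0]]])

```text
t: 10.48
tool_pos: [0.4131, -0.3184, 0.0246]
orientation: [-1.354, -2.835, -0.0]
force: [-0.6, -3.3, 0.9]
opening: 0.0005
gripper_force: 1.3
```

```bash
python3 -c "
from p import *
st()"
```

```text
t 10.48 tcp [ 0.4131 -0.3184  0.0246] loc [-0.2109  0.0037] F [-0.58 -3.32  0.9 ] Floc [ 2.24 -2.52] op 0.0005 tilt [-0.  0. -1.] tooly_loc_deg 90.53 q [-0.755  0.107  1.886  0.     1.149 -1.435]
```

~15 mm to go; slower.

Call:
arm_command(deltas=[[[-0.09, 0.12, 0, 0, 0, 0], [-0.09, 0.12, 0, 0, 0, 0], [-0.09, 0.12, 0, 0, 0, 0], [-0.09, 0.12, 0, 0, 0, 0], [-0.09, 0.12, 0, 0, 0, 0], [-0.09, 0.12, 0, 0, 0, 0], [-0.09, 0.12, 0, 0, 0, 0], [-0.06, 0.08, 0, 0, 0, 0], [-0.06, 0.08, 0, 0, 0, 0], [0, 0, 0, 0, 0, 0]]])

```text
t: 11.32
tool_pos: [0.4056, -0.3083, 0.0245]
orientation: [-1.354, -2.835, -0.001]
force: [0.5, -2.0, -0.0]
opening: 0.0006
gripper_force: 0.7
```

```bash
python3 -c "
from p import *
st()"
```

```text
t 11.32 tcp [ 0.4056 -0.3083  0.0245] loc [-0.2235  0.0041] F [ 0.55 -2.02 -0.  ] Floc [ 1.93 -0.83] op 0.0006 tilt [-0.  0. -1.] tooly_loc_deg 90.53 q [-0.751  0.076  1.919  0.     1.147 -1.431]
```

Call:
arm_command(deltas=[[[-0.06, 0.08, 0, 0, 0, 0], [-0.06, 0.08, 0, 0, 0, 0], [-0.06, 0.08, 0, 0, 0, 0], [-0.06, 0.08, 0, 0, 0, 0], [-0.06, 0.08, 0, 0, 0, 0], [0, 0, 0, 0, 0, 0]]])

```text
t: 11.82
tool_pos: [0.4049, -0.3074, 0.025]
orientation: [1.351, 2.828, -0.005]
force: [11.2, -16.4, -17.2]
opening: 0.0007
gripper_force: 9.9
```

```bash
python3 -c "
from p import *
st()"
```

```text
t 11.82 tcp [ 0.4049 -0.3074  0.025 ] loc [-0.2247  0.0041] F [ 11.25 -16.45 -17.2 ] Floc [19.88 -1.41] op 0.0007 tilt [ 0.005 -0.006 -1.   ] tooly_loc_deg 90.51 q [-7.500e-01  6.500e-02  1.930e+00 -1.000e-03  1.139e+00 -1.429e+00]
```

The drawer is at its stop, with a firm 20 N reaction. I release inwards about 10 mm and rise straight up.

Call:
arm_command(deltas=[[[0.25, -0.31, 0, 0, 0, 0], [0.37, -0.47, 0, 0, 0, 0], [0.25, -0.31, 0, 0, 0, 0], [0, 0, 0, 0, 0, 0], [0, 0, 1, 0, 0, 0], [0, 0, 2, 0, 0, 0], [0, 0, 3, 0, 0, 0], [0, 0, 3, 0, 0, 0], [0, 0, 3, 0, 0, 0], [0, 0, 3, 0, 0, 0], [0, 0, 2, 0, 0, 0], [0, 0, 0, 0, 0, 0]]])

```text
t: 12.82
tool_pos: [0.4135, -0.3172, 0.2013]
orientation: [1.35, 2.827, -0.004]
force: [0.9, 0.6, 0.9]
opening: 0.0003
gripper_force: 0.0
```

Call:
arm_command(deltas=[[[-1, 2, 0, 0, 0, 0], [-1, 3, 0, 0, 0, 0], [-1, 3, 0, 0, 0, 0], [0, 3, 0, 0, 0, 0], [0, 3, 0, 0, 0, 0], [0, 3, 0, 0, 0, 0], [0, 3, 0, 0, 0, 0], [0, 2, 0, 0, 0, 0], [0, 0, 0, 0, 0, 0]]])

```text
t: 13.57
tool_pos: [0.3809, -0.0923, 0.1944]
orientation: [-1.349, -2.836, -0.002]
force: [-0.4, -0.6, 0.1]
opening: 0.0007
gripper_force: 0.0
```

```bash
python3 - <<'E'
from p import *
s=st();m=eyes.camera_model('top');im=eyes.read_camera('top')
cv2.imwrite('pics/t2.png',cv2.resize(im[120:280,310:490],None,fx=4,fy=3.7,interpolation=cv2.INTER_CUBIC))
h=cv2.cvtColor(im,cv2.COLOR_BGR2HSV)
def f(mask,z,n):
  k=np.zeros(mask.shape,np.uint8);k[180:275,320:420]=1;k&=mask.astype(np.uint8)
  _,l,q,c=cv2.connectedComponentsWithStats(k)
  for i in range(1,len(q)):
    if q[i,4]>10: print(n,q[i],loc(onz(m,*c[i],z)).round(4))
f((h[...,0]>95)&(h[...,0]<130)&(h[...,1]>120),.024,"blue")
f((h[...,0]>20)&(h[...,0]<35)&(h[...,1]>100),.034,"lip")
f(h[...,2]<50,.056,"knob")
E
```

```text
t 13.57 tcp [ 0.3809 -0.0923  0.1944] loc [-0.4081  0.119 ] F [-0.38 -0.62  0.08] Floc [ 0.25 -0.68] op 0.0007 tilt [-0.     0.002 -1.   ] tooly_loc_deg 90.7 q [-3.700e-01 -4.560e-01  2.056e+00  1.000e-03  1.543e+00 -1.053e+00]
blue [374 228   9   9  60] [-0.1216 -0.0007]
lip [332 258  16  17  41] [-0.2401  0.0015]
knob [346 200   4   4  11] [-0.1309  0.0928]
```

View pics/t2.png

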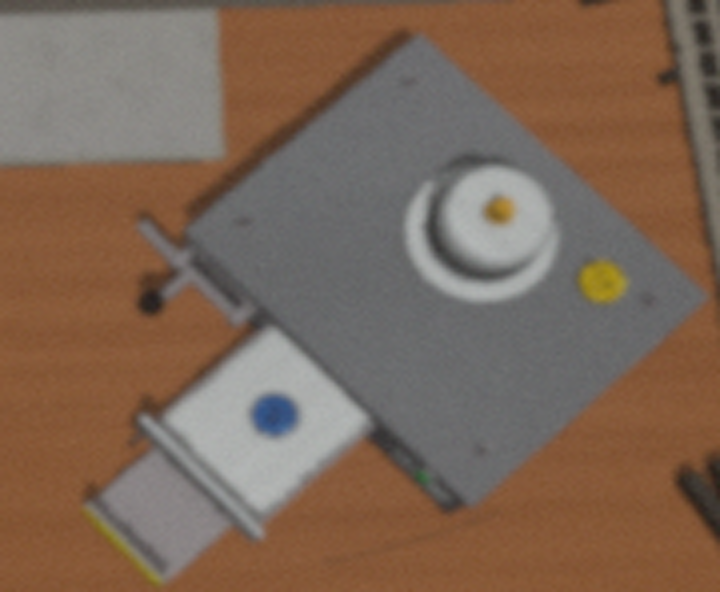

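The drawer is fully out: the blue source is at local x -0.1216 against an expected -0.122, lying in its recess. The bolt is drawn back, the other objects stand untouched and the arm is clear, so I hand the job in.

```bash
python3 -c "
from plant import ticket
print(ticket.close_job())"
```

```text
the job is handed in; nothing more can be done
None
```

The bolt is drawn back to its stop, the drawer is fully open with the blue source still in its recess, nothing else on the counter top or near the drawer was seen to move, and the job is handed in at about 13.6 s.

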